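# Put up the spares column

### The arm

A 6-joint arm with a two-finger parallel gripper is mounted at the origin on a cart in front of the work surface, level with it; the furniture and walls round the work are solid. World frame = base frame: x ahead of the robot, y to its left, z up, the work surface at z = 0. Lengths are in m, angles in rad, forces in N, time in s.
With the tool pointing down it reaches from about 0.3 to 0.75 m from the base axis. Payload 8.5 kg.
Tool frame: the origin (TCP) lies on the centre line of the jaws, within the pads' length; the fingertips stand 11 mm ahead of it and the grasp point (between the pads) lies 8 mm behind it; z points along the fingers, y is the line along which they close (so a half turn about z gives the same grasp; the last joint's range is limited). The gripper opens to 88 mm and grips with 3 to 60 N. Pads are 18 mm wide; open, the fingers measure 123 mm over their backs; the gripper's body (75 mm by 187 mm) begins 45 mm behind the grasp point.
Start: joints at [0.961, 0.381, 1.297, -0, 1.464, -0.215], TCP at [0.212, 0.508, 0.25] pointing down, gripper open.
Joint ranges: [-3.11, 3.11], [-0.89, 2.33], [0.22, 2.48], [-1.42, 4.56], [0.17, 2.85], [-2.88, 2.88]. Speed limits (rad/s): [2.39, 2.39, 3.14, 3.14, 3.14, 3.14].

### API

Orientations are given as a rotation vector (axis times angle).
In Python, from rig import r gives the robot as it stands.
- The arm moves only by the tool jog_arm, never from a script. Its argument "motion" is a list of rows, each a list of 6 numbers: the shift along the tool's x, y, z in units of 0.02 m (1.0 is 0.02 m), then the turn, a rotation vector about the tool's x, y, z in units of 0.12 rad (1.0 is 0.12 rad). In form: [[tx, ty, tz, rx, ry, rz], ...]. A call has 1 to 8 rows; each row shifts and turns the commanded pose from where the row before left it, along the tool's axes as they then stand; what a row does not reach is not made up. A row lasts 1/8 s, in which the tool goes at most 62.5 mm and 10.7 degrees, less where a joint would pass 70% of its speed; a pose out of reach is approached as far as the arm can. A call with a number of a shift or a turn outside -1 to 1 is refused whole. A call with a gripper value outside its range is refused whole. "grip" is the opening, from 0 (shut) to 1 (fully open), set as the call begins (left out, the last holds). The fingers move at their own pace and stop on an object; "grip_force" is the grip in N (left out, the last holds). Time passes only in rows, so rows that do not move let the fingers close. It gives the time, the measured TCP pose, the force, the opening and the grip force at its end, in the units of the state.
- r.sense(): the state, without advancing time (a new reading comes with each control period).
- r.capture(name): name is "scene" or "top" or "wrist"; returns (picture, depth): 420x560x3 uint8, red, green, blue; 420x560 float32, m along the optical axis (not along the pixel's ray), 0 where there is no reading.
- r.calibration(name): a dict with "fovy" (degrees; the focal length in pixels is half the picture's height over the tangent of half this angle, whatever the lens; pixels are square), "cx", "cy" (the principal point, pixels), "camera_from_world" (4x4, takes a point from world to camera coordinates). Camera axes: x right, y up, looking along -z (the intrinsics and any distortion apply to the point x, -y, -z); pixel columns grow to the right and rows downward; lengths in m; the calibration is good to about 2 mm. The wrist camera is an equidistant fisheye: a pixel r from the principal point sees the ray r / f radians off the axis. A picture is of the moment at which its call begins: read the wrist's pose just before it. calibration takes no time and is no camera call; for the wrist camera it gives the pose at the moment of the call.
- r.sign_off(): hands the job in; it is judged then, once.
The state is a dict: "clock": time; "joint_pos": joint angles; "qd": joint speeds; "joint_torque": joint torques, N m; "eef_pos": TCP position; "tool_rot": TCP orientation; "wrist_force": force on the tool from outside, world axes, zero at the start; "torque": the same for the moment, N m; "gripper_width": finger opening in m; "gripper_force": force on a finger pad.
Only numpy, scipy, OpenCV 4.12 (cv2) and the standard library are available. Lean on these libraries where they do the work, as an engineer would, in place of code of your own. Each camera call takes 0.05 s, during which the arm holds its last target. There are 200 camera calls.

### The job

Put away the spares: drop all the loose fittings lying together between the steel bin and the orange machine (bronze bush, hex nut, hex bolt, plug cap, as many as there are) into the bin, and when they are all in, lay the stepped steel lid squarely on the bin with its raised panel up. Then stack the closed cases that are there squarely on the lid's raised panel in one centred column, largest at the bottom and smallest on top, all lined up lengthwise with the bin, and leave the marker pen and the tape measure where they are.

Things in the scene. Friction and masses are not known exactly. Their poses are not given: they have to be found in the camera images.
- spares_bin: open-topped bin of bare sheet steel with a blank label on its front, fixed to the bench; outside 100 (its x) by 120 (its y) by 70 high, walls and floor 4 mm, flat rim; origin at the centre of its underside, z up, y along its longer side. The tall orange machine on the right of the bench (y below 0.05 m) is solid, its hood 0.38 m and its bow 0.62 m high: an arm that starts beyond it must come round in front of it, drawn in
- bin_lid: loose lid of the bin, bare steel, lying right way up on the bench: a flat plate 106 (its x) by 126 (its y) by 6 mm with a raised flat-topped panel 60 (x) by 100 (y) standing 30 mm above the plate in the middle, so 36 mm high in all; flat underside without a lip. It rests on the bin's rim and overhangs it by 3 mm all round; seated squarely its origin is 70 mm above the bin's. Pick it across the 60 mm width of the panel. Origin at the centre of its underside, z up; 0.35 kg
- case_large: closed aluminium parts case with black corners, a plain solid box 60 wide (its x) by 84 long (its y) by 46 high, flat top and flat bottom; origin at the centre of its underside, z up. At most one of the three cases is absent. Pick it across its 60 mm width. About 0.3 kg
- case_medium: closed aluminium parts case with black corners, a plain solid box 54 wide (its x) by 74 long (its y) by 40 high, flat top and flat bottom; origin at the centre of its underside, z up. At most one of the three cases is absent. Pick it across its 54 mm width. About 0.25 kg
- case_small: closed aluminium parts case with black corners, a plain solid box 48 wide (its x) by 64 long (its y) by 34 high, flat top and flat bottom; origin at the centre of its underside, z up. At most one of the three cases is absent. Pick it across its 48 mm width. About 0.2 kg
- bush: loose fitting that belongs in the bin: bronze bush, a plain thick ring 50 in diameter and 38 high, standing on its end, hole upright; origin at the centre of its underside, z along its axis, 0.25 kg; one of the four fittings may be absent
- nut: loose fitting that belongs in the bin: dark steel hex nut lying flat, 30 across (its x) by 34 (its y) by 16 high; origin at the centre of its underside, 0.06 kg; one of the four fittings may be absent
- bolt: loose fitting that belongs in the bin: steel hex bolt lying on its side, 67 long; the 22 mm wide, 19 mm high head is at its -x end and the 12 mm shank runs along its x from x = -24 to +33 mm, about 1 to 15 mm above the bench; origin on the bench under the middle of its length, 0.06 kg; one of the four fittings may be absent
- plug_cap: loose fitting that belongs in the bin: blue plastic plug cap standing on its brim, brim 32 in diameter, 28 high, the cap above the brim about 24 in diameter; origin at the centre of its underside, 0.02 kg; one of the four fittings may be absent
- marker_pen: marker pen lying just left of the bin, 134 by 15 by 15 mm along its x, not to be moved; origin at the middle of its underside
- tape_measure: yellow tape measure standing behind the fittings, 36 by 88 by 66 mm high, not to be moved; origin at the middle of its underside
Mind the look-alikes: they are no part of the job. What is shaped like the plug_cap but white is not meant.

How it is judged:
On the way, in this order (a step that is already met when the one before it is completed fails the run):
1. all the fittings that are there lie inside the bin (x of bush in the frame of spares_bin between -0.05 and 0.05 m and y of bush in the frame of spares_bin between -0.06 and 0.06 m and z of bush in the frame of spares_bin between 0 and 0.06 m and x of nut in the frame of spares_bin between -0.05 and 0.05 m and y of nut in the frame of spares_bin between -0.06 and 0.06 m and z of nut in the frame of spares_bin between 0 and 0.06 m and x of bolt in the frame of spares_bin between -0.05 and 0.05 m and y of bolt in the frame of spares_bin between -0.06 and 0.06 m and z of bolt in the frame of spares_bin between 0 and 0.06 m and x of plug_cap in the frame of spares_bin between -0.05 and 0.05 m and y of plug_cap in the frame of spares_bin between -0.06 and 0.06 m and z of plug_cap in the frame of spares_bin between 0 and 0.06 m), for 0.2 s.
2. the lid lies squarely on the bin's rim, with the fittings inside (all of step 1 and z of bin_lid in the frame of spares_bin between 0.066 and 0.075 m and horizontal distance between bin_lid and spares_bin below 0.012 m and angle between the y axis of bin_lid and the y axis of spares_bin, either way round below 0.15 rad and angle between bin_lid's own z axis and vertical below 0.05 rad), for 0.2 s.
At the end, for the whole second after the job is handed in: Fittings inside the bin, lid flat on its rim, cases upright in one column on the lid, larger below smaller, each resting on the next (5 mm in height); lid and cases within 12 mm of the bin's centre and 0.15 rad of its direction, either way round; all released and at rest (all of step 2 and z of case_large in the frame of bin_lid between 0.031 and 0.041 m and (z of case_medium in the frame of bin_lid between 0.031 and 0.041 m or z of case_medium in the frame of bin_lid between 0.077 and 0.087 m) and z of case_medium in the frame of case_large between 0.041 and 0.051 m and (z of case_small in the frame of bin_lid between 0.071 and 0.081 m or z of case_small in the frame of bin_lid between 0.077 and 0.087 m or z of case_small in the frame of bin_lid between 0.117 and 0.127 m) and z of case_small in the frame of case_medium between 0.035 and 0.045 m and (z of case_small in the frame of case_large between 0.041 and 0.051 m or z of case_small in the frame of case_large between 0.081 and 0.091 m) and horizontal distance between each of case_large, case_medium, case_small and spares_bin below 0.012 m and angle between the y axis of each of case_large, case_medium, case_small and the y axis of spares_bin, either way round below 0.15 rad and angle between each of case_large, case_medium, case_small's own z axis and vertical below 0.05 rad and linear speed of each of bush, nut, bolt, plug_cap, case_large, case_medium, case_small, bin_lid below 0.02 m/s); the robot touches nothing.
It fails at once if the marker pen or the tape measure is moved by more than 40 mm (distance of any of marker_pen, tape_measure from where it was at the start of the episode above 0.04 m).
Of bush, nut, bolt, plug_cap only 3 to 4 are there at a start; the rules pass over those that are not, and their reading is None.
Of case_large, case_medium, case_small only 2 to 3 are there at a start; the rules pass over those that are not, and their reading is None.
At some moment in a run one of bush, nut, bolt, plug_cap, case_small may be knocked a few centimetres aside while the robot is not near it.
It also fails if it takes over 210 s, if anything falls off the work surface, if the arm or the gripper's body presses on something with over 40 N, if the wrist force passes 120 N, or if a joint passes its speed limit or range.

## Working session

There is one attempt and no reset: what is moved stays moved. The work goes in short steps, Python scripts to look and compute and a tool call to move; the robot and the scene stay as the last step left them, time stands still between calls to the robot, and variables do not carry over. Pictures are saved under pics/ and viewed, at most 14 in all, crops included, and the job is handed in when it is done.

Besides the shell and the picture viewer there is one more tool, called after "Emit:" as name([rows], argument=value, ...), one row to a line, values as JSON. jog_arm: Moves the arm, as the interface text tells. Its arguments: {"type":"object","properties":{"motion":{"type":"array"},"grip":{"type":"number"},"grip_force":{"type":"number"}},"required":["motion"]}

```bash
ls; mkdir -p pics; python3 - <<'E'
from rig import r
import cv2,numpy as np
s=r.sense(); print(s)
for n in("scene","top"):
    p,d=r.capture(n); np.savez(f"{n}.npz",p=p,d=d); cv2.imwrite(f"pics/{n}0.png",p[:,:,::-1]); c=r.calibration(n); print(n,c)
E
```

```text
pics
{'clock': 0.0, 'joint_pos': array([ 9.60728030e-01,  3.81195008e-01,  1.29826608e+00, -4.70417124e-05,
        1.46361204e+00, -2.15324235e-01]), 'qd': array([ 2.47274143e-05,  1.07222571e-03, -2.24468649e-04, -5.14082170e-04,
        1.70360657e-03, -5.36284430e-04]), 'joint_torque': array([-2.58342588e-04, -4.37934315e+01, -2.24557078e+01,  7.13024754e-02,
        3.52350133e-02, -9.58169608e-05]), 'eef_pos': array([0.21137865, 0.50746158, 0.2491365 ]), 'tool_rot': array([-6.15928540e-01, -3.08006012e+00,  2.15936102e-03]), 'wrist_force': array([ 0.7203787 , -0.20335101,  0.87951772]), 'torque': array([-0.00785867, -0.0238234 ,  0.05253972]), 'gripper_force': 0.0, 'gripper_width': 0.08828126773837763}
scene {'fovy': 43.138412518143554, 'cx': 278.95542841252995, 'cy': 218.44790503350498, 'camera_from_world': array([[ 0.79904667, -0.60126666,  0.00167944, -0.2655051 ],
       [ 0.35170994,  0.46966285,  0.8097635 , -0.35456426],
       [-0.48767256, -0.64644815,  0.586754  , -0.44659615],
       [ 0.        ,  0.        ,  0.        ,  1.        ]])}
top {'fovy': 50.71942456464522, 'cx': 277.32523418517496, 'cy': 212.74799229999238, 'camera_from_world': array([[ 2.27577912e-02, -9.99733498e-01,  3.87513069e-03,
         2.67997147e-01],
       [ 9.81462564e-01,  2.30793502e-02,  1.90259240e-01,
        -5.78853411e-01],
       [-1.90297971e-01, -5.26584336e-04,  9.81726237e-01,
        -7.72440684e-01],
       [ 0.00000000e+00,  0.00000000e+00,  0.00000000e+00,
         1.00000000e+00]])}
```

View pics/top0.png

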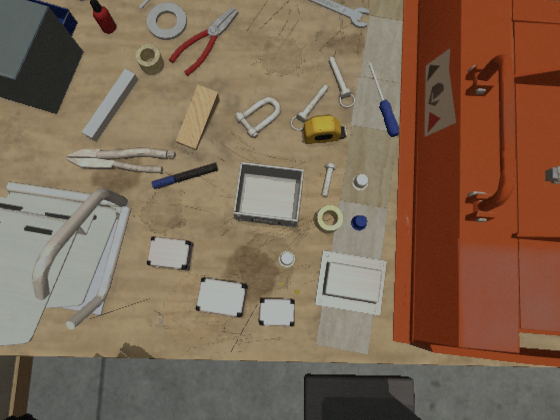

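View pics/scene0.png

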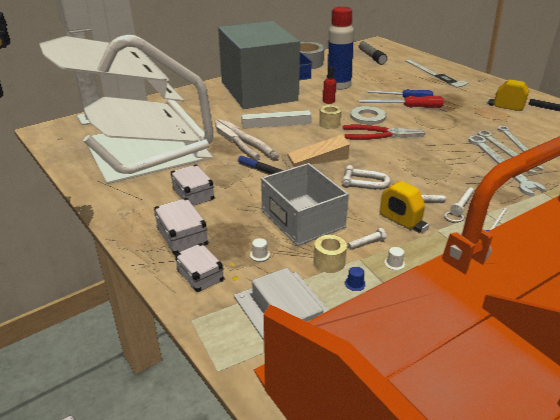

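Top view: bin (268,195), lid (351,282), cases (169,253), (221,297), (277,312), bolt (328,180), bush (329,218), blue cap (360,223), tape (324,129), pen (185,176). There is no nut. The white caps at (361,182) and (287,259) are look-alikes.

```bash
cat > h.py <<'E'
import numpy as np,cv2
from rig import r
def cloud(d,c):
    H,W=d.shape; f=H/2/np.tan(np.radians(c["fovy"])/2)
    v,u=np.mgrid[:H,:W]
    pc=np.stack([(u-c["cx"])/f*d,-(v-c["cy"])/f*d,-d],-1)
    T=np.linalg.inv(c["camera_from_world"]); w=pc@T[:3,:3].T+T[:3,3]
    w[d==0]=np.nan
    return w
def rect(w,u0,v0,u1,v1,zlo,zhi):
    m=w[v0:v1,u0:u1].reshape(-1,3); m=m[(m[:,2]>zlo)&(m[:,2]<zhi)]
    (c,s,a)=cv2.minAreaRect((m[:,:2]*1000).astype(np.float32))
    if s[0]>s[1]: a-=90   # a-> angle of short side from world x
    a=(a+90)%180-90
    return dict(c=np.round(c,1),mean=np.round(m[:,:2].mean(0)*1000,1),size=np.round(s,1),short_deg=round(a,1),zmed=round(float(np.median(m[:,2]))*1000,1),n=len(m))
E
python3 - <<'E'
from h import *
z=np.load("top.npz"); w=cloud(z["d"],r.calibration("top"))
B=dict(bin=(225,155,312,235,.055,.085),lidpanel=(305,245,395,320,.026,.05),case169=(140,228,198,275,.025,.06),case221=(188,270,253,322,.025,.06),case277=(250,290,302,332,.02,.06),
bolt=(315,158,340,203,.004,.03),bush=(312,200,346,235,.03,.05),cap=(349,213,371,233,.015,.04),tape=(298,105,350,148,.03,.09),pen=(150,160,220,190,.006,.03),white1=(352,172,371,192,.015,.04),white2=(277,248,297,270,.015,.04))
for k,b in B.items(): print(k,rect(w,*b))
for p in [(60,310),(270,260),(360,400),(150,320),(430,330),(100,200),(45,270),(75,320),(115,290)]: print(p,np.round(w[p[1],p[0]],3), w[p[1],p[0]])if 0 else print(p,np.round(w[p[1],p[0]],3))
# obstacles near the white frame/machine
m=w.reshape(-1,3); 
for nm,q in (("left",(m[:,1]>.35)&(m[:,2]>.02)&(m[:,0]<.5)),("right",(m[:,1]<.06)&(m[:,2]>.08))): print(nm,np.nanmin(m[q],0),np.nanmax(m[q],0))
E
```

```text
bin {'c': array([610.8, 298.5]), 'mean': array([612.4, 300.4]), 'size': array([120.2, 102.1]), 'short_deg': -6.2, 'zmed': 68.4, 'n': 735}
lidpanel {'c': array([443.3, 118.5]), 'mean': array([448.9, 136.4]), 'size': array([146.2,  74.9]), 'short_deg': -18.8, 'zmed': 35.5, 'n': 1781}
case169 {'c': array([495.8, 483.4]), 'mean': array([495.2, 482.5]), 'size': array([74.3, 56.7]), 'short_deg': -5.0, 'zmed': 39.6, 'n': 1197}
case221 {'c': array([416.6, 381. ]), 'mean': array([416.4, 380.2]), 'size': array([84.4, 62.4]), 'short_deg': -7.7, 'zmed': 45.6, 'n': 1571}
case277 {'c': array([391.6, 277.9]), 'mean': array([391.7, 278. ]), 'size': array([64.7, 50.8]), 'short_deg': -0.6, 'zmed': 33.7, 'n': 951}
bolt {'c': array([652.7, 186.2]), 'mean': array([654.3, 182.3]), 'size': array([23. , 66.4]), 'short_deg': 73.7, 'zmed': 11.7, 'n': 217}
bush {'c': array([569.6, 181.8]), 'mean': array([569.3, 181.8]), 'size': array([49.1, 48. ]), 'short_deg': -89.0, 'zmed': 37.3, 'n': 364}
cap {'c': array([567.5, 119.9]), 'mean': array([566.2, 120.9]), 'size': array([21.8, 24. ]), 'short_deg': 47.8, 'zmed': 
[... 301 characters left out ...]
: array([648.5, 118.1]), 'mean': array([648.2, 117.6]), 'size': array([22.9, 23.1]), 'short_deg': 1.8, 'zmed': 26.6, 'n': 129}
white2 {'c': array([491.5, 261. ]), 'mean': array([491.6, 261.5]), 'size': array([22.4, 22.7]), 'short_deg': 0.8, 'zmed': 26.9, 'n': 133}
(60, 310) [ 0.384  0.692 -0.   ]
(270, 260) [0.489 0.293 0.003]
(360, 400) [ 0.11   0.01  -0.603]
(150, 320) [0.37  0.519 0.001]
(430, 330) [0.369 0.019 0.095]
(100, 200) [0.561 0.561 0.184]
(45, 270) [0.446 0.591 0.268]
(75, 320) [0.372 0.617 0.101]
(115, 290) [0.424 0.59  0.001]
left [0.2693746  0.35001546 0.02016288] [0.49996012 0.70244327 0.34104411]
right [ 0.32924318 -0.21993016  0.0800079 ] [1.00635257 0.03968903 0.27950358]
```

```bash
cat >> h.py <<'E'
from scipy.spatial.transform import Rotation as R
def plan(x,y,z,yaw,tip=True):
    """yaw (deg): wanted azimuth of the closing line (tool y), mod 180. Prints turn rows, then shift in units in the turned frame"""
    s=r.sense(); Q=R.from_rotvec(s["tool_rot"]); p=np.array(s["eef_pos"])
    ty=Q.as_matrix()[:,1]; cur=np.degrees(np.arctan2(ty[1],ty[0]))
    d=(yaw-cur+90)%180-90
    a=np.radians(cur+d); Y=np.array([np.cos(a),np.sin(a),0]); Z=np.array([0,0,-1.]); X=np.cross(Y,Z)
    G=np.stack([X,Y,Z],1); e=(Q.inv()*R.from_matrix(G)).as_rotvec()/.12
    t=G.T@(np.array([x,y,z])-p)/.02
    print("turn",np.round(e,2),"then shift",np.round(t,2),"| at",np.round(p,4),"yaw",round(cur,1),"j",np.round(s["joint_pos"],2),"F",np.round(s["wrist_force"],1),"w",round(s["gripper_width"],4),"t",round(s["clock"],1))
E
python3 - <<'E'
from h import *
z=np.load("top.npz"); w=cloud(z["d"],r.calibration("top"))
print("lid panel",rect(w,310,250,388,318,.033,.04)); 
q=w[245:325,305:395].reshape(-1,3); q=q[(q[:,2]>.004)&(q[:,1]>.06)&(q[:,2]<.04)]; print(cv2.minAreaRect((q[:,:2]*1000).astype(np.float32)))
q=w[155:240,225:312].reshape(-1,3); q=q[(q[:,2]>.066)&(q[:,2]<.074)]; print("rim",cv2.minAreaRect((q[:,:2]*1000).astype(np.float32)))
m=w.reshape(-1,3);m=m[m[:,2]>.05]
for x in np.arange(.3,.95,.1):
    print(round(x,1),[ (round(y,2), round(float(np.max(k)),3)) for y in np.arange(-.2,.08,.04) if len(k:=m[(abs(m[:,0]-x)<.05)&(abs(m[:,1]-y)<.02),2])])
plan(.45,.4,.3,0)
E
```

```text
lid panel {'c': array([449.8, 137. ]), 'mean': array([449.5, 137.2]), 'size': array([99.9, 59.7]), 'short_deg': -8.5, 'zmed': 35.7, 'n': 1655}
((444.55487060546875, 136.1270751953125), (151.00572204589844, 150.93576049804688), 3.958960771560669)
rim ((611.3563232421875, 298.64605712890625), (119.98128509521484, 101.09534454345703), 84.2714614868164)
0.3 [(np.float64(-0.2), 0.114), (np.float64(-0.16), 0.182), (np.float64(-0.12), 0.213), (np.float64(-0.08), 0.213), (np.float64(-0.04), 0.201), (np.float64(0.0), 0.181), (np.float64(0.04), 0.164)]
0.4 [(np.float64(-0.16), 0.159), (np.float64(-0.12), 0.16), (np.float64(-0.08), 0.162), (np.float64(-0.04), 0.162), (np.float64(0.0), 0.166), (np.float64(0.04), 0.16)]
0.5 [(np.float64(-0.2), 0.153), (np.float64(-0.16), 0.201), (np.float64(-0.12), 0.196), (np.float64(-0.08), 0.176), (np.float64(-0.04), 0.199), (np.float64(0.0), 0.161), (np.float64(0.04), 0.08)]
0.6 [(np.float64(-0.2), 0.158), (np.float64(-0.16), 0.219), (np.float64(-0.12), 0.218), (np.float64(-0.08), 0.159), (np.float64(-0.04), 0.279), (np.float64(0.0), 0.158), (np.float64(0.04), 0.064)]
0.7 [(np.float64(-0.2), 0.16), (np.float64(-0.16), 0.16), (np.float64(-0.12), 0.159), (np.float64(-0.08), 0.159), (np.float64(-0.04), 0.28), (np.float64(0.0), 0.148)]
0.8 [(np.float64(-0.2), 0.189), (np.float64(-0.16), 0.209), (np.float64(-0.12), 0.189), (np.float64(-0.08), 0.198), (np.float64(-0.04), 0.278), (np.float64(0.0), 0.135)]
0.9 [(np.float64(-0.2), 0.163), (np.float64(-0.16), 0.162), (np.float64(-0.12), 0.161), (np.float64(-0.08), 0.159), (np.float64(-0.04), 0.159), (np.float64(0.0), 0.121)]
turn [-0.01  0.    9.8 ] then shift [-5.38 11.93 -2.54] | at [0.2114 0.5075 0.2492] yaw 67.4 j [ 0.96  0.38  1.3   0.    1.46 -0.22] F [ 0.2  0.3 -0.3] w 0.088 t 0.1
```

Emit:
jog_arm([
  [-0.4,-1,0,0,0,0],
  [-0.4,-1,0,0,0,0],
  [-0.4,-1,0,0,0,0],
  [-0.4,-1,0,0,0,0],
  [-0.4,-1,0,0,0,0],
  [-0.4,-1,0,0,0,0],
  [-0.4,-1,0,0,0,0],
  [-0.4,-1,0,0,0,0],
])

```text
clock: 1.1
eef_pos: [0.2089, 0.3346, 0.2496]
tool_rot: [-0.616, -3.08, 0.001]
wrist_force: [0.9, 0.9, -0.6]
gripper_width: 0.0879
gripper_force: 0.0
```

Emit:
jog_arm([
  [0,0,0,0,0,1],
  [0,0,0,0,0,1],
  [0,0,0,0,0,1],
  [0,0,0,0,0,1],
  [0,0,0,0,0,1],
  [0,0,0,0,0,1],
  [0,0,0,0,0,1],
  [0,0,0,0,0,1],
], grip=0.65)

```text
clock: 2.1
eef_pos: [0.2089, 0.3353, 0.2495]
tool_rot: [-1.974, -2.444, 0.001]
wrist_force: [0.6, 0.1, -0.1]
gripper_width: 0.0574
gripper_force: 0.0
```

```bash
python3 - <<'E'
from h import *
plan(.567,.1205,.15,0)
c=r.calibration("wrist");print(c)
T=np.linalg.inv(c["camera_from_world"]);print(T)
E
```

```text
turn [-0.    0.    1.77] then shift [-10.74  17.9    4.98] | at [0.2089 0.3353 0.2495] yaw 12.2 j [ 0.71  0.11  1.68 -0.    1.36  0.5 ] F [ 0.6  0.1 -0.1] w 0.0574 t 2.1
{'fovy': 65.70646984690485, 'cx': 276.9758291051755, 'cy': 207.4505149107206, 'camera_from_world': array([[ 9.77406913e-01,  2.11366142e-01, -2.83211663e-04,
        -2.75252922e-01],
       [-2.00354817e-01,  9.26059444e-01, -3.19799709e-01,
        -2.24557258e-01],
       [-6.73325600e-02,  3.12631189e-01,  9.47485127e-01,
        -4.81427056e-01],
       [ 0.00000000e+00,  0.00000000e+00,  0.00000000e+00,
         1.00000000e+00]])}
[[ 9.77406913e-01 -2.00354817e-01 -6.73325600e-02  1.91627265e-01]
 [ 2.11366142e-01  9.26059444e-01  3.12631189e-01  4.16641631e-01]
 [-2.83211663e-04 -3.19799709e-01  9.47485127e-01  3.84253674e-01]
 [ 0.00000000e+00  0.00000000e+00  0.00000000e+00  1.00000000e+00]]
```

Emit:
jog_arm([
  [0,0,0,0,0,0.9],
  [0,0,0,0,0,0.87],
  [-0.6,1,0,0,0,0],
  [-0.6,1,0,0,0,0],
  [-0.6,1,0,0,0,0],
  [-0.6,1,0,0,0,0],
  [-0.6,1,0,0,0,0],
  [-0.6,1,0,0,0,0],
])

```text
clock: 3.1
eef_pos: [0.3298, 0.2633, 0.2495]
tool_rot: [-2.217, -2.225, 0.001]
wrist_force: [0.0, -0.1, -0.4]
gripper_width: 0.0571
gripper_force: 0.0
```

Emit:
jog_arm([
  [-0.6,1,0,0,0,0],
  [-0.6,1,0,0,0,0],
  [-0.6,1,0,0,0,0],
  [-0.6,1,0,0,0,0],
  [-0.6,1,0,0,0,0],
  [-0.6,1,0,0,0,0],
  [-0.6,1,0,0,0,0],
  [-0.6,1,0,0,0,0],
])

```text
clock: 4.1
eef_pos: [0.491, 0.1675, 0.2497]
tool_rot: [-2.218, -2.225, 0.0]
wrist_force: [-0.6, 0.0, -0.5]
gripper_width: 0.0573
gripper_force: 0.0
```

```bash
cat >> h.py <<'E'
def snap(name,n,save=True):
    c=r.calibration(name); p,d=r.capture(name); 
    if save: cv2.imwrite(f"pics/{n}.png",p[:,:,::-1])
    return p,d,c
E
python3 - <<'E'
from h import *
plan(.567,.1205,.02,0)
snap("scene","scene1")
p,d,c=snap("top","top1"); w=cloud(d,c); print(rect(w,349,213,371,233,.015,.035))
E
```

```text
turn [-0.   -0.    0.03] then shift [-2.35  3.8  11.48] | at [0.491  0.1675 0.2497] yaw 0.2 j [0.1  0.33 1.38 0.   1.43 0.1 ] F [-0.6  0.  -0.5] w 0.0573 t 4.1
{'c': array([0., 0.]), 'mean': array([nan, nan]), 'size': array([0., 0.]), 'short_deg': 0.0, 'zmed': nan, 'n': 0}h.py:15: RuntimeWarning: Mean of empty slice.
  return dict(c=np.round(c,1),mean=np.round(m[:,:2].mean(0)*1000,1),size=np.round(s,1),short_deg=round(a,1),zmed=round(float(np.median(m[:,2]))*1000,1),n=len(m))
  ret = um.true_divide(
  return _methods._mean(a, axis=axis, dtype=dtype,
  ret = ret.dtype.type(ret / rcount)
```

View pics/scene1.png

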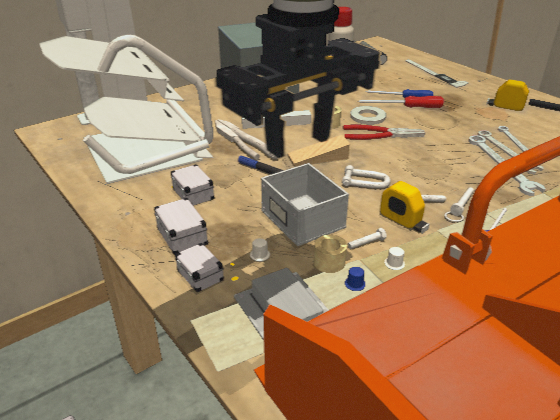

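The gripper is clear of everything, and the cap is unmoved at (356,278).

Emit:
jog_arm([
  [-0.6,0.95,0,0,0,0],
  [-0.6,0.95,0,0,0,0],
  [-0.6,0.95,0,0,0,0],
  [-0.55,0.95,0,0,0,0],
  [0,0,1,0,0,0],
  [0,0,1,0,0,0],
  [0,0,1,0,0,0],
  [0,0,1,0,0,0],
])

```text
clock: 5.2
eef_pos: [0.5655, 0.122, 0.1691]
tool_rot: [-2.217, -2.226, 0.0]
wrist_force: [0.5, -0.6, 0.4]
gripper_width: 0.0573
gripper_force: 0.0
```

```bash
cat >> h.py <<'E'
def near(cam,x,y,rad,zlo,zhi):
    c=r.calibration(cam); p,d=r.capture(cam); w=cloud(d,c).reshape(-1,3)
    q=w[(np.hypot(w[:,0]-x,w[:,1]-y)<rad)]; 
    m=q[(q[:,2]>zlo)&(q[:,2]<zhi)]
    if len(m)<5: return print(cam,"none")
    return rect(m[None],0,0,len(m),1,-1,9)
E
python3 - <<'E'
from h import *
print(near("scene",.567,.12,.03,.02,.04))
plan(.567,.1205,.02,0)
E
```

```text
{'c': array([563.6, 120. ]), 'mean': array([562.4, 118.4]), 'size': array([21.9, 23.2]), 'short_deg': 26.2, 'zmed': 26.6, 'n': 180}
turn [-0.04 -0.    0.03] then shift [-0.07  0.12  7.33] | at [0.5645 0.1219 0.1666] yaw 0.2 j [0.01 0.5  1.35 0.   1.3  0.  ] F [-0.5  0.3 -1.7] w 0.0574 t 5.2
```

Emit:
jog_arm([
  [0,0,1,0,0,0],
  [0,0,1,0,0,0],
  [0,0,1,0,0,0],
  [0,0,1,0,0,0],
  [0,0,1,0,0,0],
  [0,0,1,0,0,0],
  [0,0,1,0,0,0],
  [0,0,0.3,0,0,0],
])

```text
clock: 6.25
eef_pos: [0.5654, 0.1219, 0.0232]
tool_rot: [-2.216, -2.225, 0.002]
wrist_force: [-0.7, 0.6, 0.4]
gripper_width: 0.0572
gripper_force: 0.0
```

Emit:
jog_arm([
  [0,0,0,0,0,0],
  [0,0,0,0,0,0],
  [0,0,0,0,0,0],
  [0,0,0,0,0,0],
  [0,0,0,0,0,0],
  [0,0,0,0,0,0],
], grip=0, grip_force=12)

```text
clock: 7.0
eef_pos: [0.5661, 0.1217, 0.0242]
tool_rot: [2.217, 2.225, 0.001]
wrist_force: [-1.7, -0.1, 5.5]
gripper_width: 0.026
gripper_force: 12.3
```

Emit:
jog_arm([
  [0,0,-1,0,0,0],
  [0,0,-1,0,0,0],
  [0,0,-1,0,0,0],
  [0,0,-1,0,0,0],
  [0,0,-1,0,0,0],
  [0,0,-1,0,0,0],
])

```text
clock: 7.75
eef_pos: [0.5656, 0.1216, 0.1441]
tool_rot: [-2.217, -2.225, 0.001]
wrist_force: [0.1, -0.1, -0.1]
gripper_width: 0.0266
gripper_force: 11.8
```

```bash
python3 - <<'E'
from h import *
# bin frame: yaw -5.8 deg. cap goal in bin (0.026,-0.008)
a=np.radians(-5.8);c=np.array([.6114,.2986])
b=lambda x,y:c+np.array([np.cos(a)*x-np.sin(a)*y,np.sin(a)*x+np.cos(a)*y])
for k,v in dict(cap=(.026,-.008),bush=(-.015,.027),bolt=(0,-.035)).items(): print(k,b(*v))
plan(*b(.026,-.008),.07,-5.8)
print(near("scene",.567,.12,.03,.01,.04))
E
```

```text
cap [0.63645845 0.28801349]
bush [0.59920531 0.32697762]
bolt [0.60786303 0.26377918]
turn [-0.01  0.    0.87] then shift [8.64 2.68 3.7 ] | at [0.5656 0.1216 0.1441] yaw 0.2 j [ 0.01  0.52  1.38 -0.    1.24  0.  ] F [ 0.1 -0.1 -0.1] w 0.0266 t 7.8
scene none
None
```

Emit:
jog_arm([
  [0,0,0,0,0,0.87],
  [1,0.25,0,0,0,0],
  [1,0.25,0,0,0,0],
  [1,0.25,0,0,0,0],
  [1,0.25,0,0,0,0],
  [1,0.25,0,0,0,0],
  [1,0.25,0,0,0,0],
  [1,0.25,0,0,0,0],
])

```text
clock: 8.8
eef_pos: [0.6149, 0.2597, 0.1431]
tool_rot: [-2.327, -2.11, 0.001]
wrist_force: [-1.2, 0.4, -0.6]
gripper_width: 0.0266
gripper_force: 11.8
```

Emit:
jog_arm([
  [0.8,0.2,0,0,0,0],
  [0.7,0.15,0,0,0,0],
  [0,0,0.8,0,0,0],
  [0,0,0.8,0,0,0],
  [0,0,0.8,0,0,0],
  [0,0,0.8,0,0,0],
  [0,0,0,0,0,0],
])

```text
clock: 9.68
eef_pos: [0.6241, 0.2861, 0.078]
tool_rot: [-2.33, -2.105, 0.004]
wrist_force: [0.5, -0.3, -0.3]
gripper_width: 0.0264
gripper_force: 11.8
```

Emit:
jog_arm([
  [0,0,0,0,0,0],
  [0,0,0,0,0,0],
  [0,0,0,0,0,0],
  [0,0,-1,0,0,0],
  [0,0,-1,0,0,0],
  [0,0,-1,0,0,0],
  [0,0,-1,0,0,0],
  [0,0,-1,0,0,0],
], grip=0.5)

```text
clock: 10.68
eef_pos: [0.625, 0.2865, 0.1807]
tool_rot: [2.33, 2.106, 0.001]
wrist_force: [0.3, -1.0, -0.4]
gripper_width: 0.0441
gripper_force: 0.0
```

```bash
python3 - <<'E'
from h import *
plan(.5696,.1818,.1,84)
print(near("scene",.5696,.1818,.04,.03,.05))
snap("scene","scene2")
E
```

```text
turn [ 1.000e-02  1.000e-02 -1.306e+01] then shift [ 2.21 -5.5   4.04] | at [0.625  0.2865 0.1807] yaw -5.8 j [ 0.26  0.67  0.97 -0.    1.49  0.36] F [ 0.3 -1.  -0.4] w 0.0441 t 10.7
{'c': array([566.5, 181.2]), 'mean': array([564.9, 179.6]), 'size': array([51.3, 49.6]), 'short_deg': -86.1, 'zmed': 36.8, 'n': 504}
```

View pics/scene2.png

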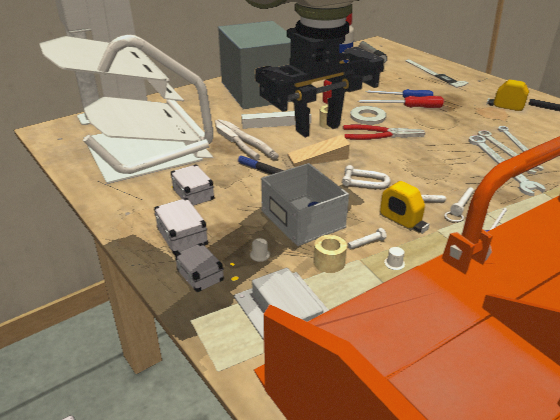

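The cap is in the bin (blue visible at (312,205)). The bush is next.

Emit:
jog_arm([
  [0,0,0,0,0,-1],
  [0,0,0,0,0,-1],
  [0,0,0,0,0,-1],
  [0,0,0,0,0,-1],
  [0,0,0,0,0,-1],
  [0,0,0,0,0,-1],
  [0,0,0,0,0,-1],
  [0,0,0,0,0,-1],
], grip=0.71)

```text
clock: 11.78
eef_pos: [0.6246, 0.2865, 0.1788]
tool_rot: [-1.088, -2.946, 0.001]
wrist_force: [0.6, 0.5, 1.0]
gripper_width: 0.0629
gripper_force: 0.0
```

Emit:
jog_arm([
  [0,0,0,0,0,-1],
  [0,0,0,0,0,-1],
  [0,0,0,0,0,-1],
  [0,0,0,0,0,-1],
  [0,0,0,0,0,-1],
])

```text
clock: 12.4
eef_pos: [0.6246, 0.2865, 0.1788]
tool_rot: [-0.169, -3.136, 0.001]
wrist_force: [-0.6, 0.4, 0.4]
gripper_width: 0.0621
gripper_force: 0.0
```

Emit:
jog_arm([
  [0.4,-1,0,0,0,0],
  [0.4,-1,0,0,0,0],
  [0.4,-1,0,0,0,0],
  [0.4,-1,0,0,0,0],
  [0.4,-1,0,0,0,0],
  [0.3,-0.5,0,0,0,0],
  [0,0,1,0,0,0],
  [0,0,1,0,0,0],
])

```text
clock: 13.4
eef_pos: [0.5667, 0.1825, 0.1391]
tool_rot: [0.175, 3.136, 0.0]
wrist_force: [-0.2, -1.0, 0.4]
gripper_width: 0.0623
gripper_force: 0.0
```

```bash
python3 - <<'E'
from h import *
plan(.568,.1815,.028,84)
print(near("scene",.5696,.1818,.04,.03,.05))
E
```

```text
turn [ 0.    0.   -0.06] then shift [-0.07 -0.04  5.55] | at [0.5667 0.1825 0.1391] yaw 83.6 j [ 0.11  0.56  1.34  0.    1.25 -1.35] F [-0.2 -1.   0.4] w 0.0623 t 13.4
{'c': array([566.2, 180.7]), 'mean': array([564.9, 179.5]), 'size': array([50.7, 49.9]), 'short_deg': -29.4, 'zmed': 36.8, 'n': 507}
```

Emit:
jog_arm([
  [0,0,1,0,0,0],
  [0,0,1,0,0,0],
  [0,0,1,0,0,0],
  [0,0,1,0,0,0],
  [0,0,1,0,0,0],
  [0,0,0.55,0,0,0],
  [0,0,0,0,0,0],
])

```text
clock: 14.32
eef_pos: [0.5666, 0.1824, 0.0284]
tool_rot: [-0.175, -3.136, 0.0]
wrist_force: [0.1, -0.3, -0.3]
gripper_width: 0.0625
gripper_force: 0.0
```

Emit:
jog_arm([
  [0,0,0,0,0,0],
  [0,0,0,0,0,0],
  [0,0,0,0,0,0],
  [0,0,0,0,0,0],
  [0,0,0,0,0,0],
], grip=0, grip_force=25)

```text
clock: 14.95
eef_pos: [0.5672, 0.1824, 0.0295]
tool_rot: [0.175, 3.135, 0.0]
wrist_force: [-0.7, -1.7, 6.5]
gripper_width: 0.048
gripper_force: 25.0
```

Emit:
jog_arm([
  [0,0,-1,0,0,0],
  [0,0,-1,0,0,0],
  [0,0,-1,0,0,0],
  [0,0,-1,0,0,0],
  [0,0,-1,0,0,0],
  [0,0,-1,0,0,0],
])

```text
clock: 15.7
eef_pos: [0.5663, 0.1824, 0.1488]
tool_rot: [-0.175, -3.135, 0.0]
wrist_force: [0.4, -0.2, -2.6]
gripper_width: 0.0478
gripper_force: 25.0
```

```bash
python3 - <<'E'
from h import *
plan(.5992,.328,.083,84.2)
E
```

```text
turn [-0.   -0.01 -0.09] then shift [-0.9   7.41  3.29] | at [0.5663 0.1824 0.1488] yaw 83.6 j [ 0.11  0.55  1.32  0.    1.27 -1.35] F [ 0.4 -0.2 -2.6] w 0.0478 t 15.7
```

Emit:
jog_arm([
  [-0.15,1,0,0,0,0],
  [-0.15,1,0,0,0,0],
  [-0.15,1,0,0,0,0],
  [-0.15,1,0,0,0,0],
  [-0.15,1,0,0,0,0],
  [-0.1,1,0,0,0,0],
  [0,1,0,0,0,0],
  [0,0.4,0,0,0,0],
])

```text
clock: 16.7
eef_pos: [0.5995, 0.3296, 0.1471]
tool_rot: [-0.172, -3.135, 0.001]
wrist_force: [1.0, -0.0, -2.2]
gripper_width: 0.048
gripper_force: 25.0
```

Emit:
jog_arm([
  [0,0,0.8,0,0,0],
  [0,0,0.8,0,0,0],
  [0,0,0.8,0,0,0],
  [0,0,0.8,0,0,0],
  [0,0,0,0,0,0],
  [0,0,0,0,0,0],
])

```text
clock: 17.45
eef_pos: [0.6003, 0.3275, 0.0851]
tool_rot: [0.175, 3.136, 0.0]
wrist_force: [1.2, 0.7, -1.7]
gripper_width: 0.0481
gripper_force: 25.0
```

Emit:
jog_arm([
  [0,0,0,0,0,0],
  [0,0,0,0,0,0],
  [0,0,0,0,0,0],
  [0,0,0,0,0,0],
  [0,0,-1,0,0,0],
  [0,0,-1,0,0,0],
  [0,0,-1,0,0,0],
  [0,0,-1,0,0,0],
], grip=0.75)

```text
clock: 18.45
eef_pos: [0.6001, 0.3275, 0.1654]
tool_rot: [-0.175, -3.137, 0.0]
wrist_force: [0.3, -0.3, -0.2]
gripper_width: 0.0663
gripper_force: 0.0
```

```bash
python3 - <<'E'
from h import *
p,d,c=snap("scene","scene3"); w=cloud(d,c)
q=w.reshape(-1,3)
m=q[(np.hypot(q[:,0]-.651,q[:,1]-.183)<.055)&(q[:,2]>.004)&(q[:,2]<.03)]
print(rect(m[None],0,0,len(m),1,-1,9))
# head: points above .016
h=m[m[:,2]>.0155]; print("head",h.mean(0),len(h))
v,u=np.where((w[:,:,2]>.0155)&(w[:,:,2]<.03)&(np.hypot(w[:,:,0]-.651,w[:,:,1]-.183)<.05)); print(u.mean(),v.mean())
z=np.load("top.npz"); w=cloud(z["d"],r.calibration("top")).reshape(-1,3)
m=w[(np.hypot(w[:,0]-.653,w[:,1]-.184)<.05)&(w[:,2]>.004)&(w[:,2]<.03)]; print("top",rect(m[None],0,0,len(m),1,-1,9)); h=m[m[:,2]>.0155]; print("head",h.mean(0),len(h))
t=m[m[:,2]<.0145]; mm=np.cov((m[:,:2]).T); e,V=np.linalg.eigh(mm); print("axis",np.degrees(np.arctan2(V[1,1],V[0,1])))
plan(.645,.185,.06,73)
cv2.imwrite("pics/s3.png",cv2.resize(p[140:290,180:420,::-1],None,fx=3,fy=3))
E
```

```text
{'c': array([645.9, 186.3]), 'mean': array([649.5, 190.8]), 'size': array([57.9, 96.9]), 'short_deg': 27.2, 'zmed': 11.4, 'n': 365}
head [0.65737738 0.21236733 0.02105102] 68
380.6666666666667 230.14814814814815
top {'c': array([649.2, 176.3]), 'mean': array([654.3, 181.9]), 'size': array([57.1, 78.4]), 'short_deg': 51.6, 'zmed': 11.6, 'n': 221}
head [0.67874539 0.17716821 0.01782814] 36
axis 166.4961013429746
turn [0.02 0.03 1.54] then shift [-4.2  -6.19  5.42] | at [0.6009 0.3279 0.1685] yaw 83.6 j [ 0.33  0.68  1.01 -0.    1.45 -1.13] F [0.9 0.1 1.9] w 0.0663 t 18.5
```

View pics/s3.png

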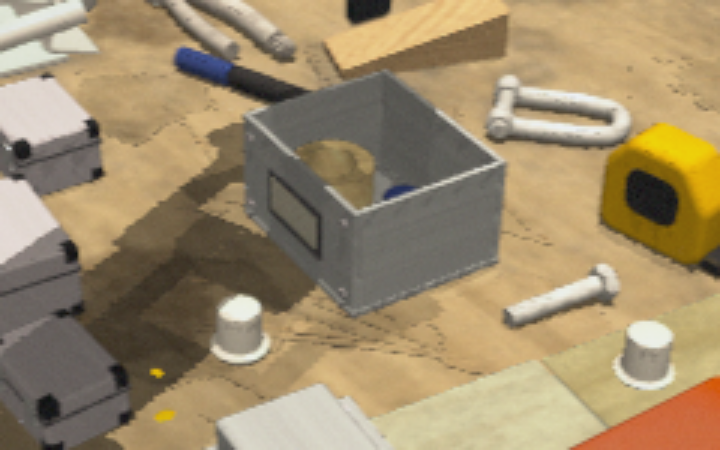

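The bush (345,165 in the crop) and cap are in the bin, and the bolt is unmoved. The gripper body would hit the bin rim over the bolt, so I'll grasp it with an 8° tilt.

Emit:
jog_arm([
  [0,0,0,0,0,0.8],
  [0,0,0,0,0,0.7],
  [-0.7,-1,0,0,0,0],
  [-0.7,-1,0,0,0,0],
  [-0.7,-1,0,0,0,0],
  [-0.7,-1,0,0,0,0],
  [-0.7,-1,0,0,0,0],
  [-0.7,-1,0,0,0,0],
], grip=0.29)

```text
clock: 19.5
eef_pos: [0.6466, 0.1867, 0.1648]
tool_rot: [0.457, 3.108, 0.0]
wrist_force: [-0.1, 0.6, -0.0]
gripper_width: 0.0254
gripper_force: 0.0
```

Emit:
jog_arm([
  [0,0,0.5,-0.6,0,0],
  [0,0,0.5,-0.56,0,0],
  [0,0,0.5,0,0,0],
  [0,0,0,0,0,0],
])

```text
clock: 20.0
eef_pos: [0.6466, 0.1903, 0.1341]
tool_rot: [0.452, 3.083, 0.213]
wrist_force: [-0.3, 0.1, 1.0]
gripper_width: 0.0253
gripper_force: 0.0
```

```bash
cat >> h.py <<'E'
def go(x,y,z):
    s=r.sense(); M=R.from_rotvec(s["tool_rot"]).as_matrix()
    print("shift in present frame",np.round(M.T@(np.array([x,y,z])-s["eef_pos"])/.02,2),"at",np.round(s["eef_pos"],4),"toolz",np.round(M[:,2],3),"tooly",np.round(M[:,1],3))
E
python3 - <<'E'
from h import *
z=np.load("top.npz"); W=[cloud(z["d"],r.calibration("top"))]
z3,d3,c3=snap("scene","x",False); W.append(cloud(d3,c3))
for w in W:
    w=w.reshape(-1,3); 
    for lo,hi in ((.009,.02),(.012,.016)):
        m=w[(w[:,0]>.615)&(w[:,0]<.668)&(abs(w[:,1]-.186)<.02)&(w[:,2]>lo)&(w[:,2]<hi)]
        k,b=np.polyfit(m[:,0],m[:,1],1); print(len(m),"slope deg",np.degrees(np.arctan(k)),"y at .648",k*.648+b, m[:,0].min(),m[:,0].max())
go(.648,.1845,.05)
go(.648,.1845,.016)
E
```

```text
118 slope deg -11.20414811133377 y at .648 0.18349131709326344 0.6192237129138497 0.6679807577465632
44 slope deg -10.92751977579143 y at .648 0.18302423852423422 0.6268796289893749 0.6679807577465632
128 slope deg -12.45880525122724 y at .648 0.18167326259242927 0.615094873698742 0.6666035022890174
48 slope deg -11.340797678184684 y at .648 0.18232358046153935 0.6187848188249768 0.6666035022890174
shift in present frame [-0.15 -0.86  4.16] at [0.6468 0.1906 0.1347] toolz [ 0.039  0.132 -0.99 ] tooly [0.284 0.949 0.138]
shift in present frame [-0.15 -1.09  5.84] at [0.6468 0.1906 0.1347] toolz [ 0.039  0.132 -0.99 ] tooly [0.284 0.949 0.138]
```

Emit:
jog_arm([
  [0,0,0,0,0,-0.8],
  [-0.1,-0.25,0.8,0,0,0],
  [0,-0.2,0.8,0,0,0],
  [0,-0.2,0.8,0,0,0],
  [0,-0.2,0.8,0,0,0],
  [0,-0.2,0.8,0,0,0],
  [0,0,0,0,0,0],
])

```text
clock: 20.92
eef_pos: [0.6472, 0.1801, 0.0511]
tool_rot: [0.304, 3.095, 0.212]
wrist_force: [0.3, 0.2, 1.2]
gripper_width: 0.0256
gripper_force: 0.0
```

```bash
python3 - <<'E'
from h import *
go(.648,.182,.016)
p,d,c=snap("wrist","wr1")
E
```

```text
shift in present frame [-0.   -0.14  1.75] at [0.6472 0.1801 0.0511] toolz [ 0.037  0.133 -0.99 ] tooly [0.192 0.972 0.137]
```

View pics/wr1.png

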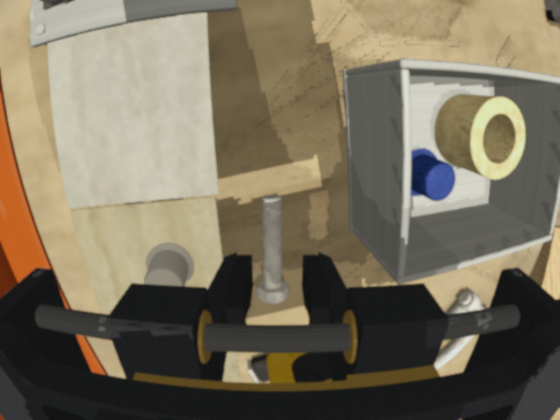

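The bolt is centred between the fingers, and the bush and cap stand in the bin.

Emit:
jog_arm([
  [0,-0.05,0.45,0,0,0],
  [0,-0.05,0.45,0,0,0],
  [0,-0.04,0.45,0,0,0],
  [0,0,0.4,0,0,0],
  [0,0,0,0,0,0],
])

```text
clock: 21.6
eef_pos: [0.6484, 0.1824, 0.0169]
tool_rot: [0.304, 3.094, 0.212]
wrist_force: [-0.1, 0.3, 0.0]
gripper_width: 0.0254
gripper_force: 0.0
```

Emit:
jog_arm([
  [0,0,0,0,0,0],
  [0,0,0,0,0,0],
  [0,0,0,0,0,0],
  [0,0,0,0,0,0],
], grip=0, grip_force=20)

```text
clock: 22.1
eef_pos: [0.6489, 0.1822, 0.018]
tool_rot: [0.303, 3.092, 0.213]
wrist_force: [-0.3, -0.3, 0.7]
gripper_width: 0.0104
gripper_force: 20.0
```

Emit:
jog_arm([
  [0,0,-0.5,0,0,0],
  [0,0,-0.8,0,0,0],
  [0,0,-1,0,0,0],
  [0,0,-1,0,0,0],
  [0,0,-1,0,0,0],
  [0,0,-1,0,0,0],
  [0,0,-1,0,0,0],
])

```text
clock: 22.98
eef_pos: [0.6436, 0.1652, 0.1447]
tool_rot: [0.303, 3.091, 0.213]
wrist_force: [1.3, 0.1, -0.2]
gripper_width: 0.0104
gripper_force: 20.0
```

```bash
python3 - <<'E'
from h import *
p,d,c=snap("wrist","wr2")
a=np.radians(-5.8);c=np.array([.6114,.2986])
print(c+np.array([-np.sin(a),np.cos(a)])*-.036)
plan(.6077,.2635,.085,84.2)
cv2.imwrite("pics/wr2c.png",p[150:400,150:420,::-1])
E
```

```text
[0.60776197 0.26278429]
turn [ 1.16  0.21 -0.78] then shift [2.33 4.71 3.13] | at [0.6446 0.165  0.1476] yaw 78.9 j [ 0.02  0.63  1.16  0.14  1.3  -1.38] F [ 0.1 -0.   1.8] w 0.0101 t 23.0
```

View pics/wr2c.png

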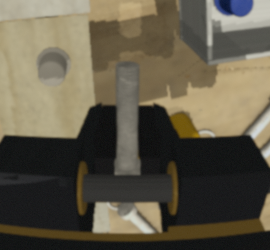

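Bolt held.

Emit:
jog_arm([
  [0,0,0,0.6,0.1,-0.4],
  [0,0,0,0.56,0.11,-0.38],
  [0.5,0.95,0,0,0,0],
  [0.5,0.95,0,0,0,0],
  [0.5,0.95,0,0,0,0],
  [0.43,0.95,0,0,0,0],
  [0.4,0.9,0,0,0,0],
  [0,0,0,0,0,0],
])

```text
clock: 24.02
eef_pos: [0.6063, 0.2653, 0.1426]
tool_rot: [-0.156, -3.132, 0.001]
wrist_force: [-0.3, -0.3, -0.7]
gripper_width: 0.0104
gripper_force: 20.0
```

Emit:
jog_arm([
  [0,0,0.8,0,0,0],
  [0,0,0.8,0,0,0],
  [0,0,0.8,0,0,0],
  [0,0,0.8,0,0,0],
  [0,0,0,0,0,0],
  [0,0,0,0,0,0],
])

```text
clock: 24.78
eef_pos: [0.6068, 0.2638, 0.079]
tool_rot: [-0.159, -3.133, 0.001]
wrist_force: [-0.2, -0.2, -0.0]
gripper_width: 0.0102
gripper_force: 20.0
```

Emit:
jog_arm([
  [0,0,0,0,0,0],
  [0,0,0,0,0,0],
  [0,0,0,0,0,0],
  [0,0,-1,0,0,0],
  [0,0,-1,0,0,0],
  [0,0,-1,0,0,0],
  [0,0,-1,0,0,0],
  [0,0,-1,0,0,0],
], grip=0.4)

```text
clock: 25.78
eef_pos: [0.6071, 0.2638, 0.1799]
tool_rot: [-0.159, -3.133, 0.001]
wrist_force: [0.8, -0.3, -0.1]
gripper_width: 0.0355
gripper_force: 0.0
```

Emit:
jog_arm([
  [0,-1,-0.5,0,0,0],
  [0.6,-1,-0.5,0,0,0],
  [0.6,-1,0,0,0,0],
  [0.6,-1,0,0,0,0],
  [0.6,-1,0,0,0,0],
  [0.6,-1,0,0,0,0],
  [0,0,0,0,0,0],
])

```text
clock: 26.65
eef_pos: [0.5346, 0.1489, 0.1993]
tool_rot: [-0.162, -3.132, 0.002]
wrist_force: [0.0, -0.0, 1.1]
gripper_width: 0.0352
gripper_force: 0.0
```

```bash
python3 - <<'E'
from h import *
p,d,c=snap("wrist","wr3")
print(near("scene",.4495,.137,.07,.03,.042))
plan(.4495,.137,.15,-8.5)
E
```

```text
{'c': array([447.2, 137.1]), 'mean': array([448.4, 137.3]), 'size': array([101.5,  60.7]), 'short_deg': -8.0, 'zmed': 35.5, 'n': 1992}
turn [  0.03  -0.04 -12.71] then shift [1.29 4.16 2.46] | at [0.5355 0.1501 0.1992] yaw 84.1 j [ 0.06  0.43  1.36 -0.    1.35 -1.41] F [-0.2 -0.4  0. ] w 0.0355 t 26.8
```

View pics/wr3.png

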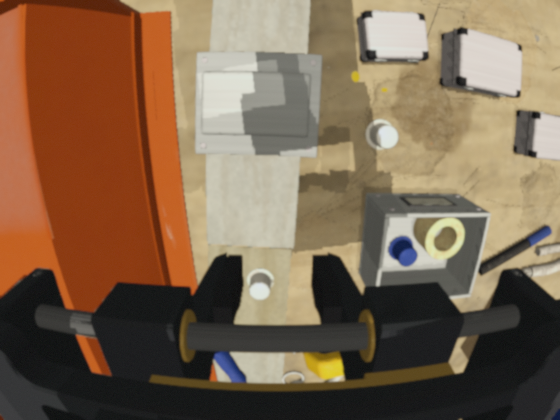

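```bash
sed -i 's/    d=(yaw-cur+90)%180-90/    d=(yaw-cur+90)%180-90; j6=s["joint_pos"][5]-np.radians(d); d+=180*np.sign(j6)*(abs(j6)>1.7)/' h.py
python3 - <<'E'
from h import *
p,d,c=snap("top","t4",False); q,_,_=snap("scene","s4",False)
a=cv2.resize(p[150:250,220:350,::-1],None,fx=3,fy=3); b=cv2.resize(q[150:250,250:380,::-1],None,fx=3,fy=3)
cv2.imwrite("pics/c4.png",np.hstack([a,b]))
plan(.4495,.137,.15,-8.5)
E
```

```text
turn [-0.04 -0.03 13.48] then shift [-1.31 -4.16  2.45] | at [0.5356 0.1507 0.199 ] yaw 84.2 j [ 0.06  0.44  1.36 -0.    1.35 -1.41] F [-0.3  0.2  0.2] w 0.0349 t 26.9
```

View pics/c4.png

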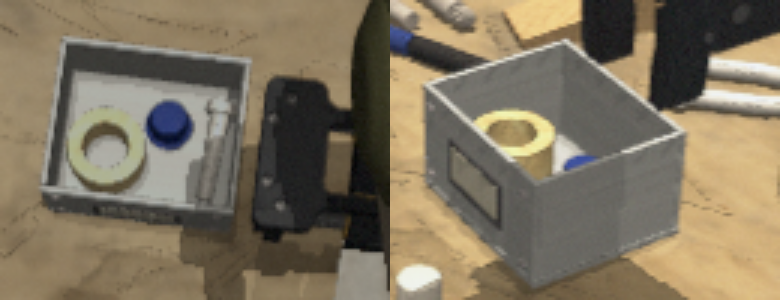

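All three fittings lie flat in the bin. Next is the lid.

Emit:
jog_arm([
  [0,0,0,0,0,1],
  [0,0,0,0,0,1],
  [0,0,0,0,0,1],
  [0,0,0,0,0,1],
  [0,0,0,0,0,1],
  [0,0,0,0,0,1],
  [0,0,0,0,0,1],
  [0,0,0,0,0,1],
], grip=1)

```text
clock: 27.85
eef_pos: [0.5356, 0.151, 0.1989]
tool_rot: [-1.592, -2.703, 0.005]
wrist_force: [0.2, -0.5, 0.9]
gripper_width: 0.0881
gripper_force: 0.0
```

Emit:
jog_arm([
  [0,0,0,0,0,1],
  [0,0,0,0,0,1],
  [0,0,0,0,0,1],
  [0,0,0,0,0,1],
  [0,0,0,0,0,1],
  [0,0,0,0,0,0.48],
])

```text
clock: 28.6
eef_pos: [0.5356, 0.151, 0.1989]
tool_rot: [-2.379, -2.046, 0.007]
wrist_force: [-0.0, -0.3, 0.9]
gripper_width: 0.088
gripper_force: 0.0
```

Emit:
jog_arm([
  [-0.3,-0.8,0.5,0,0,0],
  [-0.3,-0.9,0.5,0,0,0],
  [-0.3,-0.9,0.5,0,0,0],
  [-0.3,-0.9,0.5,0,0,0],
  [-0.1,-0.7,0.5,0,0,0],
  [0,0,0,0,0,0],
])

```text
clock: 29.35
eef_pos: [0.4477, 0.1375, 0.1492]
tool_rot: [-2.376, -2.049, 0.009]
wrist_force: [-0.0, -0.3, 1.2]
gripper_width: 0.0878
gripper_force: 0.0
```

```bash
python3 - <<'E'
from h import *
plan(.4485,.137,.022,-8.3)
print(near("scene",.4485,.137,.07,.03,.042))
E
```

```text
turn [-0.06  0.01 -0.02] then shift [-0.02  0.05  6.36] | at [0.4477 0.1375 0.1492] yaw -8.5 j [ 0.04  0.35  1.67 -0.    1.12  0.19] F [-0.  -0.3  1.2] w 0.0878 t 29.4
{'c': array([446.6, 137.3]), 'mean': array([448.4, 137.4]), 'size': array([100.8,  60.4]), 'short_deg': -8.2, 'zmed': 35.5, 'n': 2002}
```

Emit:
jog_arm([
  [0,0.05,1,-0.06,0,0],
  [0,0,1,0,0,0],
  [0,0,1,0,0,0],
  [0,0,1,0,0,0],
  [0,0,1,0,0,0],
  [0,0,0.8,0,0,0],
  [0,0,0.5,0,0,0],
  [0,0,0,0,0,0],
])

```text
clock: 30.4
eef_pos: [0.4496, 0.1369, 0.0233]
tool_rot: [2.378, 2.049, -0.0]
wrist_force: [-0.2, 0.8, 0.7]
gripper_width: 0.0882
gripper_force: 0.0
```

Emit:
jog_arm([
  [0,0,0,0,0,0],
  [0,0,0,0,0,0],
  [0,0,0,0,0,0],
  [0,0,0,0,0,0],
  [0,0,0,0,0,0],
], grip=0, grip_force=45)

```text
clock: 31.02
eef_pos: [0.4493, 0.1368, 0.0239]
tool_rot: [2.378, 2.049, 0.001]
wrist_force: [-0.6, -0.2, 6.1]
gripper_width: 0.0597
gripper_force: 45.0
```

```bash
python3 - <<'E'
from h import *
plan(.4485,.137,.022,-8.3)
E
```

```text
turn [ 0.02  0.01 -0.03] then shift [ 0.   -0.04  0.1 ] | at [0.4493 0.1368 0.0239] yaw -8.5 j [ 0.04  0.56  1.81 -0.    0.77  0.19] F [-0.6 -0.2  6.1] w 0.0597 t 31.0
```

Emit:
jog_arm([
  [0,0,-0.6,0,0,0],
  [0,0,-1,0,0,0],
  [0,0,-1,0,0,0],
  [0,0,-1,0,0,0],
  [0,0,-1,0,0,0],
  [0,0,-1,0,0,0],
  [0,0,-1,0,0,0],
  [0,0,0,0,0,0],
])

```text
clock: 32.02
eef_pos: [0.4491, 0.1371, 0.1567]
tool_rot: [2.377, 2.048, 0.003]
wrist_force: [0.1, 0.6, -3.8]
gripper_width: 0.0591
gripper_force: 45.0
```

```bash
python3 - <<'E'
from h import *
plan(.6114,.2986,.12,-5.8)
E
```

```text
turn [ 0.03  0.01 -0.39] then shift [8.85 7.26 1.83] | at [0.4491 0.1371 0.1567] yaw -8.5 j [ 0.04  0.34  1.67 -0.    1.13  0.19] F [ 0.1  0.6 -3.8] w 0.0591 t 32.0
```

Emit:
jog_arm([
  [0,0,0,0,0,-0.39],
  [1,0.8,0,0,0,0],
  [1,0.8,0,0,0,0],
  [1,0.8,0,0,0,0],
  [1,0.8,0,0,0,0],
  [1,0.8,0,0,0,0],
  [1,0.8,0,0,0,0],
  [1,0.8,0,0,0,0],
])

```text
clock: 33.02
eef_pos: [0.5745, 0.2654, 0.154]
tool_rot: [2.331, 2.105, -0.004]
wrist_force: [0.4, -0.8, -3.6]
gripper_width: 0.0595
gripper_force: 45.0
```

Emit:
jog_arm([
  [0.9,0.8,0,0,0,0],
  [0.95,0.8,0,0,0,0],
  [0,0,0.9,0,0,0],
  [0,0,0.9,0,0,0],
  [0,0,0,0,0,0],
  [0,0,0,0,0,0],
])

```text
clock: 33.78
eef_pos: [0.6103, 0.2984, 0.1197]
tool_rot: [2.33, 2.104, 0.0]
wrist_force: [-1.0, 0.1, -3.9]
gripper_width: 0.0595
gripper_force: 45.0
```

```bash
python3 - <<'E'
from h import *
plan(.6114,.2986,.0945,-5.8)
E
```

```text
turn [ 0.01  0.01 -0.  ] then shift [0.01 0.06 1.26] | at [0.6103 0.2984 0.1197] yaw -5.8 j [ 0.28  0.71  1.09 -0.    1.34  0.38] F [-1.   0.1 -3.9] w 0.0595 t 33.8
```

Emit:
jog_arm([
  [0,0.06,0.6,0,0,0],
  [0,0,0.4,0,0,0],
  [0,0,0.26,0,0,0],
  [0,0,0,0,0,0],
  [0,0,0,0,0,0],
])

```text
clock: 34.4
eef_pos: [0.6115, 0.2983, 0.0943]
tool_rot: [2.33, 2.104, 0.0]
wrist_force: [0.1, 0.5, -3.1]
gripper_width: 0.0593
gripper_force: 45.0
```

Emit:
jog_arm([
  [0,0,0,0,0,0],
  [0,0,0,0,0,0],
  [0,0,0,0,0,0],
  [0,0,0,0,0,0],
  [0,0,-0.5,0,0,0],
  [0,0,-1,0,0,0],
  [0,0,-1,0,0,0],
  [0,0,-1,0,0,0],
], grip=1)

```text
clock: 35.4
eef_pos: [0.6114, 0.2985, 0.1659]
tool_rot: [2.329, 2.104, 0.001]
wrist_force: [0.2, 0.1, -0.5]
gripper_width: 0.0877
gripper_force: 0.0
```

Emit:
jog_arm([
  [0,-1,-1,0,0,0],
  [0,-1,-0.5,0,0,0],
  [0.3,-1,0,0,0,0],
  [0.3,-1,0,0,0,0],
  [0.3,-1,0,0,0,0],
  [0.3,-1,0,0,0,0],
  [0.3,-1,0,0,0,0],
  [0.3,-1,0,0,0,0],
])

```text
clock: 36.4
eef_pos: [0.4546, 0.351, 0.1942]
tool_rot: [2.33, 2.104, 0.0]
wrist_force: [-0.4, 0.4, 0.3]
gripper_width: 0.0881
gripper_force: 0.0
```

```bash
python3 - <<'E'
from h import *
plan(.4166,.381,.1,-7.7)
print("lid top",near("top",.611,.298,.075,.1,.112),near("scene",.611,.298,.075,.1,.112))
print("plate",near("top",.611,.298,.09,.07,.112))
print("large",near("scene",.4166,.381,.055,.04,.05))
E
```

```text
turn [0.02 0.01 0.27] then shift [ 1.23 -2.08  4.71] | at [0.4546 0.351  0.1942] yaw -5.8 j [ 0.45  0.47  1.32 -0.    1.35  0.55] F [-0.4  0.4  0.3] w 0.0881 t 36.4
lid top {'c': array([611.6, 298.5]), 'mean': array([611.5, 296.5]), 'size': array([99.9, 61.8]), 'short_deg': -5.3, 'zmed': 105.5, 'n': 1765} {'c': array([608.7, 298.5]), 'mean': array([605.4, 293.8]), 'size': array([103.8,  61.6]), 'short_deg': -6.0, 'zmed': 105.2, 'n': 1240}
plate {'c': array([611.6, 298.4]), 'mean': array([611.7, 290.8]), 'size': array([126. , 106.4]), 'short_deg': -5.6, 'zmed': 103.6, 'n': 3270}
large {'c': array([413.2, 380.9]), 'mean': array([411.5, 376.6]), 'size': array([86.4, 61. ]), 'short_deg': -6.6, 'zmed': 45.4, 'n': 1185}
```

Lid seated squarely (centre within 1 mm). Large case next.

Emit:
jog_arm([
  [0,0,0,0,0,0.22],
  [0.4,-0.7,0.7,0,0,0],
  [0.4,-0.7,1,0,0,0],
  [0.43,-0.68,1,0,0,0],
  [0,0,1,0,0,0],
  [0,0,1,0,0,0],
  [0,0,0,0,0,0],
])

```text
clock: 37.48
eef_pos: [0.4178, 0.3795, 0.0988]
tool_rot: [2.359, 2.072, -0.004]
wrist_force: [-0.2, 0.0, -0.6]
gripper_width: 0.0879
gripper_force: 0.0
```

```bash
python3 - <<'E'
from h import *
plan(.4166,.381,.026,-7.4)
E
```

```text
turn [-0.    0.03 -0.  ] then shift [ 0.07 -0.07  3.64] | at [0.4178 0.3795 0.0988] yaw -7.4 j [ 0.53  0.56  1.47 -0.    1.11  0.66] F [-0.2  0.  -0.6] w 0.0879 t 37.5
```

Emit:
jog_arm([
  [0.07,-0.07,1,0,0,0],
  [0,0,1,0,0,0],
  [0,0,1,0,0,0],
  [0,0,0.64,0,0,0],
  [0,0,0,0,0,0],
])

```text
clock: 38.1
eef_pos: [0.4168, 0.3814, 0.027]
tool_rot: [2.358, 2.073, -0.001]
wrist_force: [-0.5, 0.5, 0.5]
gripper_width: 0.0879
gripper_force: 0.0
```

Emit:
jog_arm([
  [0,0,0,0,0,0],
  [0,0,0,0,0,0],
  [0,0,0,0,0,0],
  [0,0,0,0,0,0],
  [0,0,0,0,0,0],
], grip=0, grip_force=40)

```text
clock: 38.72
eef_pos: [0.4168, 0.3816, 0.0276]
tool_rot: [2.357, 2.073, 0.001]
wrist_force: [-1.4, -1.2, 4.9]
gripper_width: 0.0595
gripper_force: 40.0
```

```bash
python3 - <<'E'
from h import *
plan(.4166,.381,.026,-7.4)
E
```

```text
turn [0.02 0.01 0.01] then shift [-0.03 -0.01  0.08] | at [0.4168 0.3816 0.0276] yaw -7.3 j [ 0.53  0.66  1.54 -0.    0.95  0.66] F [-1.4 -1.2  4.9] w 0.0595 t 38.7
```

Emit:
jog_arm([
  [0,0,-0.6,0,0,0],
  [0,0,-1,0,0,0],
  [0,0,-1,0,0,0],
  [0,0,-1,0,0,0],
  [0,0,-1,0,0,0],
  [0,0,-1,0,0,0],
  [0,0,-1,0,0,0],
  [0,0,-1,0,0,0],
])

```text
clock: 39.72
eef_pos: [0.416, 0.3815, 0.1798]
tool_rot: [2.357, 2.074, -0.002]
wrist_force: [-0.4, -0.6, -4.5]
gripper_width: 0.0596
gripper_force: 40.0
```

```bash
python3 - <<'E'
from h import *
plan(.6116,.2985,.16,-5.6)
E
```

```text
turn [ 0.01  0.02 -0.25] then shift [-3.18 10.14  0.99] | at [0.416  0.3815 0.1798] yaw -7.3 j [ 0.53  0.46  1.37 -0.    1.31  0.66] F [-0.4 -0.6 -4.5] w 0.0596 t 39.7
```

Emit:
jog_arm([
  [0,0,0,0,0,-0.25],
  [-0.35,1,0,0,0,0],
  [-0.35,1,0,0,0,0],
  [-0.35,1,0,0,0,0],
  [-0.35,1,0,0,0,0],
  [-0.35,1,0,0,0,0],
  [-0.35,1,0,0,0,0],
  [-0.35,1,0,0,0,0],
])

```text
clock: 40.72
eef_pos: [0.5523, 0.3186, 0.1794]
tool_rot: [2.326, 2.108, 0.0]
wrist_force: [0.5, -0.6, -3.9]
gripper_width: 0.0598
gripper_force: 40.0
```

Emit:
jog_arm([
  [-0.3,1,0,0,0,0],
  [-0.3,1,0,0,0,0],
  [-0.1,1,0,0,0,0],
  [0,0.14,0.8,0,0,0],
  [0,0,0.7,0,0,0],
  [0,0,0,0,0,0],
  [0,0,0,0,0,0],
])

```text
clock: 41.6
eef_pos: [0.6119, 0.2995, 0.1499]
tool_rot: [2.325, 2.109, 0.001]
wrist_force: [-0.2, -0.6, -3.3]
gripper_width: 0.0595
gripper_force: 40.0
```

```bash
python3 - <<'E'
from h import *
plan(.6116,.2991,.1345,-5.6)
E
```

```text
turn [0.02 0.01 0.  ] then shift [-0.02 -0.01  0.77] | at [0.6119 0.2995 0.1499] yaw -5.6 j [ 0.28  0.69  1.04 -0.    1.41  0.38] F [-0.2 -0.6 -3.3] w 0.0595 t 41.6
```

Emit:
jog_arm([
  [0,0,0.4,0,0,0],
  [0,0,0.37,0,0,0],
  [0,0,0,0,0,0],
  [0,0,0,0,0,0],
])

```text
clock: 42.1
eef_pos: [0.6121, 0.2991, 0.134]
tool_rot: [2.326, 2.109, -0.0]
wrist_force: [-0.7, -0.2, -4.5]
gripper_width: 0.0592
gripper_force: 40.0
```

Emit:
jog_arm([
  [0,0,0,0,0,0],
  [0,0,0,0,0,0],
  [0,0,0,0,0,0],
  [0,0,0,0,0,0],
  [0,0,-0.5,0,0,0],
  [0,0,-1,0,0,0],
  [0,0,-1,0,0,0],
  [0,0,-1,0,0,0],
], grip=1)

```text
clock: 43.1
eef_pos: [0.6121, 0.2993, 0.2057]
tool_rot: [2.326, 2.108, 0.001]
wrist_force: [0.1, 0.3, -0.5]
gripper_width: 0.088
gripper_force: 0.0
```

Emit:
jog_arm([
  [0,-1,-0.5,0,0,0],
  [0.5,-1,0,0,0,0],
  [0.5,-1,0,0,0,0],
  [0.5,-1,0,0,0,0],
  [0.5,-1,0,0,0,0],
  [0.5,-1,0,0,0,0],
  [0.5,-0.5,0,0,0,0],
  [0,0,0,0,0,0],
])

```text
clock: 44.1
eef_pos: [0.488, 0.3725, 0.2139]
tool_rot: [2.324, 2.11, 0.0]
wrist_force: [0.8, -0.3, -0.9]
gripper_width: 0.0879
gripper_force: 0.0
```

```bash
python3 - <<'E'
from h import *
plan(.4958,.4834,.1,-5)
print("stack",near("top",.611,.298,.06,.14,.16),near("scene",.611,.298,.06,.14,.16))
print("med",near("scene",.4958,.4834,.05,.033,.05))
z=np.load("top.npz"); w=cloud(z["d"],r.calibration("top")).reshape(-1,3); z=np.load("scene.npz"); w=np.vstack([w,cloud(z["d"],r.calibration("scene")).reshape(-1,3)])
for x in np.arange(.3,.66,.05):
    m=w[(abs(w[:,0]-x)<.025)&(w[:,1]>.4)&(w[:,1]<.75)]
    for lo,hi in ((.05,.12),(.12,.4)):
        q=m[(m[:,2]>lo)&(m[:,2]<hi)]
        if len(q): print(round(x,2),lo,"min y",q[:,1].min().round(3))
E
```

```text
turn [ 0.02  0.01 -0.08] then shift [ 5.56 -0.1   5.7 ] | at [0.488  0.3725 0.2139] yaw -5.5 j [ 0.46  0.52  1.17 -0.    1.45  0.56] F [ 0.8 -0.3 -0.9] w 0.0879 t 44.1
stack {'c': array([611.6, 298.7]), 'mean': array([611.4, 296.6]), 'size': array([83.8, 61.9]), 'short_deg': -5.4, 'zmed': 151.5, 'n': 1700} {'c': array([608.7, 298.4]), 'mean': array([603.8, 291.8]), 'size': array([86.6, 62. ]), 'short_deg': -5.0, 'zmed': 151.0, 'n': 1253}
med {'c': array([492.5, 483.6]), 'mean': array([490.7, 479.4]), 'size': array([77.3, 55.1]), 'short_deg': -4.0, 'zmed': 39.2, 'n': 707}
0.3 0.12 min y 0.569
0.35 0.05 min y 0.61
0.35 0.12 min y 0.612
0.4 0.05 min y 0.603
0.4 0.12 min y 0.596
0.45 0.05 min y 0.401
0.45 0.12 min y 0.577
0.5 0.05 min y 0.587
0.5 0.12 min y 0.566
0.55 0.05 min y 0.557
0.55 0.12 min y 0.556
0.6 0.05 min y 0.557
0.6 0.12 min y 0.556
```

Emit:
jog_arm([
  [0,0,0,0,0,-0.08],
  [1,0,0.6,0,0,0],
  [1,0,0.8,0,0,0],
  [1,0,0.8,0,0,0],
  [1,0,0.8,0,0,0],
  [1,-0.05,0.8,0,0,0],
  [0.56,-0.05,0.8,0,0,0],
  [0,0,1,0,0,0],
])

```text
clock: 45.25
eef_pos: [0.496, 0.4838, 0.0999]
tool_rot: [2.314, 2.121, -0.001]
wrist_force: [0.4, 0.6, -0.4]
gripper_width: 0.0882
gripper_force: 0.0
```

```bash
python3 - <<'E'
from h import *
plan(.4958,.4834,.024,-4.8)
E
```

```text
turn [ 0.01  0.01 -0.03] then shift [-0.02 -0.01  3.79] | at [0.496  0.4838 0.0999] yaw -5.0 j [ 0.6   0.75  1.06 -0.    1.33  0.69] F [ 0.4  0.6 -0.4] w 0.0882 t 45.2
```

Emit:
jog_arm([
  [0,0,1,0,0,0],
  [0,0,1,0,0,0],
  [0,0,1,0,0,0],
  [0,0,0.79,0,0,0],
  [0,0,0,0,0,0],
])

```text
clock: 45.88
eef_pos: [0.496, 0.4822, 0.0242]
tool_rot: [2.316, 2.12, -0.004]
wrist_force: [0.4, 1.3, 1.2]
gripper_width: 0.0883
gripper_force: 0.0
```

Emit:
jog_arm([
  [0,0,0,0,0,0],
  [0,0,0,0,0,0],
  [0,0,0,0,0,0],
  [0,0,0,0,0,0],
  [0,0,0,0,0,0],
], grip=0, grip_force=40)

```text
clock: 46.5
eef_pos: [0.4967, 0.4824, 0.0263]
tool_rot: [2.316, 2.12, 0.001]
wrist_force: [-0.5, -1.1, 2.7]
gripper_width: 0.0534
gripper_force: 40.0
```

Emit:
jog_arm([
  [0,0,-0.6,0,0,0],
  [0,0,-1,0,0,0],
  [0,0,-1,0,0,0],
  [0,0,-1,0,0,0],
  [0,0,-1,0,0,0],
  [0,0,-1,0,0,0],
  [0,0,-1,0,0,0],
  [0,0,-1,0,0,0],
])

```text
clock: 47.5
eef_pos: [0.4963, 0.4825, 0.179]
tool_rot: [2.316, 2.12, -0.0]
wrist_force: [-0.3, 1.2, -2.2]
gripper_width: 0.0537
gripper_force: 40.0
```

Emit:
jog_arm([
  [0,0,-1,0,0,0],
  [0,0,-1,0,0,0],
  [0,0,0,0,0,0],
])

```text
clock: 47.88
eef_pos: [0.4966, 0.4828, 0.2197]
tool_rot: [2.315, 2.119, 0.005]
wrist_force: [-0.3, 0.3, -2.5]
gripper_width: 0.0536
gripper_force: 40.0
```

```bash
python3 - <<'E'
from h import *
plan(.6116,.2988,.2,-5.5)
E
```

```text
turn [ 0.04 -0.    0.06] then shift [-8.61  6.6   0.99] | at [0.4966 0.4828 0.2197] yaw -5.1 j [ 0.6   0.66  0.89 -0.    1.59  0.69] F [-0.3  0.3 -2.5] w 0.0536 t 47.9
```

Emit:
jog_arm([
  [0,0,0,0.04,0,0.06],
  [-1,0.75,0,0,0,0],
  [-1,0.75,0,0,0,0],
  [-1,0.75,0,0,0,0],
  [-1,0.75,0,0,0,0],
  [-1,0.75,0,0,0,0],
  [-1,0.75,0,0,0,0],
  [-1,0.75,0,0,0,0],
])

```text
clock: 48.88
eef_pos: [0.5884, 0.3318, 0.2178]
tool_rot: [-2.324, -2.112, 0.005]
wrist_force: [1.1, 0.8, -2.6]
gripper_width: 0.0537
gripper_force: 40.0
```

Emit:
jog_arm([
  [-1,0.75,0,0,0,0],
  [-0.66,0.6,0,0,0,0],
  [0,0,0.6,0,0,0],
  [0,0,0.6,0,0,0],
  [0,0,0,0,0,0],
  [0,0,0,0,0,0],
])

```text
clock: 49.62
eef_pos: [0.6109, 0.2983, 0.1939]
tool_rot: [-2.323, -2.113, 0.005]
wrist_force: [0.4, -0.7, -1.5]
gripper_width: 0.0538
gripper_force: 40.0
```

```bash
python3 - <<'E'
from h import *
plan(.6116,.2978,.1788,-5.5)
E
```

```text
turn [-0.02  0.01  0.01] then shift [-0.02  0.04  0.75] | at [0.6109 0.2983 0.1939] yaw -5.4 j [ 0.28  0.65  0.98 -0.    1.51  0.38] F [ 0.4 -0.7 -1.5] w 0.0538 t 49.6
```

Then to the small case at (.39,.278).

Emit:
jog_arm([
  [0,0.03,0.4,-0.02,0,0],
  [0,0,0.36,0,0,0],
  [0,0,0,0,0,0],
  [0,0,0,0,0,0],
])

```text
clock: 50.12
eef_pos: [0.6117, 0.2975, 0.1782]
tool_rot: [2.325, 2.113, -0.003]
wrist_force: [-0.1, -0.6, -2.3]
gripper_width: 0.054
gripper_force: 40.0
```

Emit:
jog_arm([
  [0,0,0,0,0,0],
  [0,0,0,0,0,0],
  [0,0,0,0,0,0],
  [0,0,0,0,0,0],
  [0,0,-0.5,0,0,0],
  [0,0,-1,0,0,0],
  [0,0,-1,0,0,0],
  [0,0,-1,0,0,0],
], grip=1)

```text
clock: 51.12
eef_pos: [0.6118, 0.2977, 0.2501]
tool_rot: [2.324, 2.112, -0.001]
wrist_force: [-0.0, -0.5, 0.2]
gripper_width: 0.0881
gripper_force: 0.0
```

Emit:
jog_arm([
  [0,-1,-0.5,0,0,0],
  [0,-1,0,0,0,0],
  [0,-1,0,0,0,0],
  [-0.3,-1,0,0,0,0],
  [-0.3,-1,0,0,0,0],
  [-0.3,-1,0,0,0,0],
  [-0.3,-1,0,0,0,0],
  [-0.3,-1,0,0,0,0],
])

```text
clock: 52.12
eef_pos: [0.4491, 0.283, 0.2596]
tool_rot: [2.324, 2.112, -0.001]
wrist_force: [-0.2, -0.3, 0.4]
gripper_width: 0.0882
gripper_force: 0.0
```

```bash
python3 - <<'E'
from h import *
plan(.3916,.2779,.1,-1)
print("stack",near("top",.611,.298,.06,.18,.2),near("scene",.611,.298,.06,.18,.2))
p,d,c=snap("scene","s5"); w=cloud(d,c).reshape(-1,3); m=w[(np.hypot(w[:,0]-.389,w[:,1]-.278)<.05)&(w[:,2]>.028)&(w[:,2]<.045)]; print("small",len(m) and rect(m[None],0,0,len(m),1,-1,9))
E
```

```text
turn [ 0.    0.01 -0.65] then shift [-0.3  -2.87  7.98] | at [0.4491 0.283  0.2596] yaw -5.5 j [ 0.34  0.34  1.33 -0.    1.47  0.44] F [-0.2 -0.3  0.4] w 0.0882 t 52.1
stack {'c': array([611.4, 299.5]), 'mean': array([611.2, 299.8]), 'size': array([74.3, 55.6]), 'short_deg': -5.6, 'zmed': 191.5, 'n': 1527} {'c': array([607.7, 300. ]), 'mean': array([603.5, 292.7]), 'size': array([78.1, 56.2]), 'short_deg': -5.8, 'zmed': 190.9, 'n': 1030}
small {'c': array([388.4, 278.2]), 'mean': array([387.3, 275.1]), 'size': array([49.3, 65.9]), 'short_deg': 0.4, 'zmed': 33.4, 'n': 970}
```

View pics/s5.png

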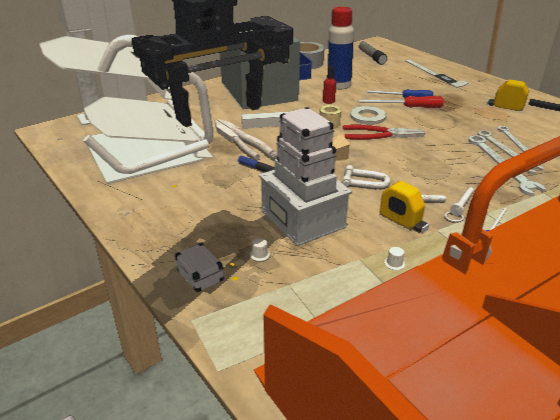

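The column stands well at (305,150), and the small case is unmoved at (200,267).

Emit:
jog_arm([
  [0,0,0,0,0,-0.75],
  [-0.1,-0.9,1,0,0,0],
  [-0.1,-0.95,1,0,0,0],
  [-0.1,-0.95,1,0,0,0],
  [0,0,1,0,0,0],
  [0,0,1,0,0,0],
  [0,0,1,0,0,0],
  [0,0,1,0,0,0],
])

```text
clock: 53.28
eef_pos: [0.3948, 0.2774, 0.1183]
tool_rot: [2.227, 2.214, -0.001]
wrist_force: [-0.4, -0.3, -0.1]
gripper_width: 0.0883
gripper_force: 0.0
```

```bash
python3 - <<'E'
from h import *
plan(.3914,.2779,.022,-0.3)
print("small",near("scene",.389,.278,.05,.028,.045))
E
```

```text
turn [ 0.    0.01 -0.01] then shift [ 0.02 -0.17  4.81] | at [0.3948 0.2774 0.1183] yaw -0.3 j [ 0.37  0.41  1.68 -0.    1.05  0.37] F [-0.4 -0.3 -0.1] w 0.0883 t 53.3
small {'c': array([388. , 278.3]), 'mean': array([387. , 275.1]), 'size': array([65.9, 49.6]), 'short_deg': -0.3, 'zmed': 33.4, 'n': 982}
```

Emit:
jog_arm([
  [0,-0.17,1,0,0,0],
  [0,0,1,0,0,0],
  [0,0,1,0,0,0],
  [0,0,1,0,0,0],
  [0,0,0.8,0,0,0],
  [0,0,0,0,0,0],
])

```text
clock: 54.08
eef_pos: [0.3907, 0.2771, 0.0223]
tool_rot: [2.228, 2.215, -0.004]
wrist_force: [0.3, 0.2, -0.1]
gripper_width: 0.0884
gripper_force: 0.0
```

Emit:
jog_arm([
  [0,0,0,0,0,0],
  [0,0,0,0,0,0],
  [0,0,0,0,0,0],
  [0,0,0,0,0,0],
  [0,0,0,0,0,0],
], grip=0, grip_force=35)

```text
clock: 54.7
eef_pos: [0.3903, 0.2771, 0.023]
tool_rot: [2.227, 2.215, -0.001]
wrist_force: [0.2, 0.5, 2.2]
gripper_width: 0.0476
gripper_force: 35.0
```

Emit:
jog_arm([
  [0,0,-0.6,0,0,0],
  [0,0,-1,0,0,0],
  [0,0,-1,0,0,0],
  [0,0,-1,0,0,0],
  [0,0,-1,0,0,0],
  [0,0,-1,0,0,0],
  [0,0,-1,0,0,0],
  [0,0,-1,0,0,0],
])

```text
clock: 55.7
eef_pos: [0.3896, 0.2771, 0.1758]
tool_rot: [2.227, 2.215, -0.003]
wrist_force: [0.4, 0.0, -2.4]
gripper_width: 0.0477
gripper_force: 35.0
```

Emit:
jog_arm([
  [0,0,-1,0,0,0],
  [0,0,-1,0,0,0],
  [0,0,-1,0,0,0],
  [0,0,-1,0,0,0],
  [0,0,0,0,0,0],
])

```text
clock: 56.32
eef_pos: [0.3902, 0.2774, 0.256]
tool_rot: [2.227, 2.214, 0.001]
wrist_force: [0.6, 0.2, -2.5]
gripper_width: 0.0478
gripper_force: 35.0
```

```bash
python3 - <<'E'
from h import *
plan(.6115,.2988,.2151,-5.5)
E
```

```text
turn [0.01 0.   0.75] then shift [ 2.13 10.91  2.04] | at [0.3902 0.2774 0.256 ] yaw -0.3 j [ 0.37  0.25  1.47 -0.    1.42  0.38] F [ 0.6  0.2 -2.5] w 0.0478 t 56.3
```

Emit:
jog_arm([
  [0,0,0,0,0,0.75],
  [0.2,1,0,0,0,0],
  [0.2,1,0,0,0,0],
  [0.2,1,0,0,0,0],
  [0.2,1,0,0,0,0],
  [0.2,1,0,0,0,0],
  [0.2,1,0,0,0,0],
  [0.2,1,0,0,0,0],
])

```text
clock: 57.32
eef_pos: [0.5324, 0.2918, 0.2533]
tool_rot: [-2.325, -2.112, 0.006]
wrist_force: [-0.1, 1.0, -2.5]
gripper_width: 0.0476
gripper_force: 35.0
```

Emit:
jog_arm([
  [0.2,1,0,0,0,0],
  [0.2,1,0,0,0,0],
  [0.2,1,0,0,0,0],
  [0.1,0.9,0,0,0,0],
  [0,0,0.6,0,0,0],
  [0,0,0.6,0,0,0],
  [0,0,0,0,0,0],
  [0,0,0,0,0,0],
])

```text
clock: 58.32
eef_pos: [0.6109, 0.2985, 0.2309]
tool_rot: [2.324, 2.113, -0.002]
wrist_force: [-0.7, 0.2, -2.5]
gripper_width: 0.0477
gripper_force: 35.0
```

```bash
python3 - <<'E'
from h import *
plan(.6116,.298,.2154,-5.5)
E
```

```text
turn [-0.    0.01  0.01] then shift [-0.02  0.04  0.78] | at [0.6109 0.2985 0.2309] yaw -5.5 j [ 0.28  0.63  0.91 -0.    1.6   0.38] F [-0.7  0.2 -2.5] w 0.0477 t 58.3
```

Emit:
jog_arm([
  [0,0.03,0.4,0,0,0],
  [0,0,0.38,0,0,0],
  [0,0,0,0,0,0],
  [0,0,0,0,0,0],
])

```text
clock: 58.82
eef_pos: [0.6117, 0.2983, 0.2148]
tool_rot: [2.325, 2.113, -0.003]
wrist_force: [0.6, -0.0, -0.6]
gripper_width: 0.0481
gripper_force: 35.0
```

Emit:
jog_arm([
  [0,0,0,0,0,0],
  [0,0,0,0,0,0],
  [0,0,0,0,0,0],
  [0,0,0,0,0,0],
  [0,0,-0.5,0,0,0],
  [0,0,-1,0,0,0],
  [0,0,-1,0,0,0],
  [0,0,-1,0,0,0],
], grip=1)

```text
clock: 59.82
eef_pos: [0.6118, 0.2984, 0.2865]
tool_rot: [2.324, 2.112, -0.001]
wrist_force: [0.5, -0.6, -0.0]
gripper_width: 0.088
gripper_force: 0.0
```

Emit:
jog_arm([
  [0,-1,-0.5,0,0,0],
  [0,-1,0,0,0,0],
  [0,-1,0,0,0,0],
  [0,-1,0,0,0,0],
  [0,-1,0,0,0,0],
  [0,-1,0,0,0,0],
  [0,-1,0,0,0,0],
  [0,-1,0,0,0,0],
])

```text
clock: 60.82
eef_pos: [0.452, 0.3137, 0.2959]
tool_rot: [2.324, 2.112, -0.001]
wrist_force: [0.5, 0.7, -0.4]
gripper_width: 0.0881
gripper_force: 0.0
```

```bash
python3 - <<'E'
from h import *
for lo,hi in ((.215,.235),(.18,.2),(.14,.16),(.1,.112)): print(near("top",.611,.298,.075,lo,hi))
snap("scene","s6")
print(r.sense()["clock"])
E
```

```text
{'c': array([612.8, 299.4]), 'mean': array([617.2, 305. ]), 'size': array([64.7, 46. ]), 'short_deg': -5.7, 'zmed': 225.5, 'n': 881}
{'c': array([618.1, 298.8]), 'mean': array([624.3, 293.5]), 'size': array([74. , 41.1]), 'short_deg': -4.4, 'zmed': 190.7, 'n': 52}
{'c': array([640.3, 295.5]), 'mean': array([632.2, 260.6]), 'size': array([83.8, 13.8]), 'short_deg': -13.5, 'zmed': 150.8, 'n': 23}
{'c': array([637.5, 296.9]), 'mean': array([635.1, 308.3]), 'size': array([16. , 98.4]), 'short_deg': 1.4, 'zmed': 105.2, 'n': 21}
61.075
```

View pics/s6.png

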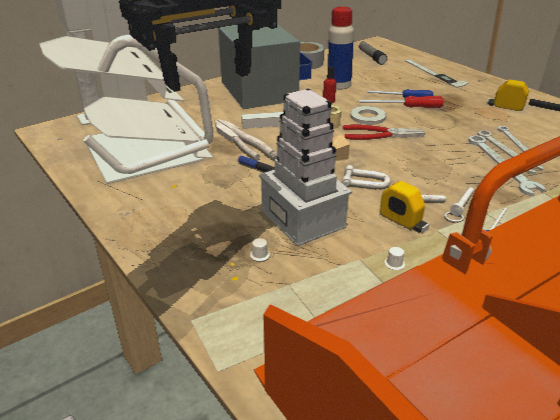

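The column is complete, centred and squared at (305,150), with the gripper clear.

```bash
python3 -c "
from rig import r
print(r.sign_off())"
```

```text
the job is handed in; nothing more can be done
None
```

I handed the job in at about 61 s: the bush, bolt and plug cap are in the bin (there was no nut), the lid is seated squarely, and the three cases are stacked on it large, medium, small, within about 2 mm of the bin's centre; I never touched the pen or tape measure, and the sign-off returned no verdict.

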